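# Close-pack the second row of hexagon nuts in the service tray

### The job

Slide the two separate hexagon nuts at the front of the blue tray back into the two notches between the three nuts of the back row, one in each notch, so that all five lie flat and close-packed, flat faces touching without visible gaps. Keep the nuts flat on the tray floor all the while (slide, do not lift or tip), leave the back row packed against the back wall, and leave the can, wrench, flange and bin beside the tray where they are.

Things in the scene. Friction and masses are not known exactly. Their poses are not given: they have to be found in the camera images.
- tray: blue tray fixed to the bench, 320 (x) by 420 (y) mm, open at its -x edge (towards the robot); origin under the middle of its floor, at bench height; x points to its back wall, y to its left. Floor 4 mm thick. Walls 6 mm thick, tops at z 18 mm: back wall's inner face at x 150, side walls' at y +-204. Two short rails as high, x 90 to 150, inner faces y +-90.8, hold the back row.
- notch_left (a point): where the underside centre of a nut comes to lie when it is fully home in the left notch of the back row: tray x 63 mm, y +30 mm, on the floor top (z 4 mm), to about 1 mm. Axes as the tray's. A nut at home has two corners on the tray's x direction. The notch opens to tray -x, 120 degrees wide.
- notch_right (a point): where the underside centre of a nut comes to lie when it is fully home in the right notch of the back row: tray x 63 mm, y -30 mm, on the floor top (z 4 mm), to about 1 mm. Axes as the tray's. A nut at home has two corners on the tray's x direction. The notch opens to tray -x, 120 degrees wide.
- row_left: steel hexagon nut lying flat: 60 mm across flats, 69.3 across corners, 30 high, open bore about 41 mm, about 0.42 kg (varies); origin at its underside's centre, x through a corner (corners every 60 degrees from x), z up. Stands in the back row, left end (tray +y). Slides on the tray with about 1.5 to 4 N.
- row_mid: steel hexagon nut lying flat: 60 mm across flats, 69.3 across corners, 30 high, open bore about 41 mm, about 0.42 kg (varies); origin at its underside's centre, x through a corner (corners every 60 degrees from x), z up. Stands in the middle of the back row. Slides on the tray with about 1.5 to 4 N.
- row_right: steel hexagon nut lying flat: 60 mm across flats, 69.3 across corners, 30 high, open bore about 41 mm, about 0.42 kg (varies); origin at its underside's centre, x through a corner (corners every 60 degrees from x), z up. Stands in the back row, right end (tray -y). Slides on the tray with about 1.5 to 4 N.
- nut_left: steel hexagon nut lying flat: 60 mm across flats, 69.3 across corners, 30 high, open bore about 41 mm, about 0.42 kg (varies); origin at its underside's centre, x through a corner (corners every 60 degrees from x), z up. Lies apart in the front of the tray, left of its centre line (tray +y), turned anyhow. Slides on the tray with about 1.5 to 4 N.
- nut_right: steel hexagon nut lying flat: 60 mm across flats, 69.3 across corners, 30 high, open bore about 41 mm, about 0.42 kg (varies); origin at its underside's centre, x through a corner (corners every 60 degrees from x), z up. Lies apart in the front of the tray, right of its centre line (tray -y), turned anyhow. Slides on the tray with about 1.5 to 4 N.
- spray_can: bystander: upright red can, 58 mm diameter, 170 mm tall, loose, left of the tray; origin under its centre
- wrench: bystander: steel wrench 170 mm long, lying loose right of the tray, x along its length
- flange: bystander: dark steel flange disc 100 mm diameter with a hub, 40 mm tall, loose, left of the tray; origin under its centre
- bin: bystander: grey open bin 160 x 110 x 70 mm, loose, right of the tray; origin under its centre
Mind the look-alikes: they are no part of the job. Leave any pink look-alike of the row_right alone.

How it is judged:
At the end, for the whole second after the job is handed in: One loose nut in each notch: centres of touching nuts at most 63 mm apart (60 is contact), loose two included; back row packed, over 108 mm from tray origin along its x; all flats within 0.1 rad of the pattern, tilt under 0.05 rad, undersides below 8 mm, at rest (((horizontal distance between nut_left and row_left below 0.063 m and horizontal distance between each of nut_left, nut_right and row_mid below 0.063 m and horizontal distance between nut_right and row_right below 0.063 m) or (horizontal distance between nut_right and row_left below 0.063 m and horizontal distance between each of nut_right, nut_left and row_mid below 0.063 m and horizontal distance between nut_left and row_right below 0.063 m)) and horizontal distance between nut_left and nut_right below 0.063 m and horizontal distance between row_left and row_mid below 0.063 m and horizontal distance between row_mid and row_right below 0.063 m and (angle between the x axis of row_left and the x axis of tray, either way round below 0.1 rad or angle between the x axis of row_left and the x axis of tray, either way round between 0.947 and 1.147 rad) and angle between each of row_left, row_mid, row_right, nut_left, nut_right's own z axis and vertical below 0.05 rad and height (world z) of each of row_left, row_mid, row_right, nut_left, nut_right below 0.008 m and linear speed of each of row_left, row_mid, row_right, nut_left, nut_right below 0.01 m/s and angular speed of each of row_left, row_mid, row_right, nut_left, nut_right below 0.1 rad/s and (angle between the x axis of row_mid and the x axis of tray, either way round below 0.1 rad or angle between the x axis of row_mid and the x axis of tray, either way round between 0.947 and 1.147 rad) and (angle between the x axis of row_right and the x axis of tray, either way round below 0.1 rad or angle between the x axis of row_right and the x axis of tray, either way round between 0.947 and 1.147 rad) and (angle between the x axis of nut_left and the x axis of tray, either way round below 0.1 rad or angle between the x axis of nut_left and the x axis of tray, either way round between 0.947 and 1.147 rad) and (angle between the x axis of nut_right and the x axis of tray, either way round below 0.1 rad or angle between the x axis of nut_right and the x axis of tray, either way round between 0.947 and 1.147 rad) and x of each of row_left, row_mid, row_right in the frame of tray above 0.108 m).
It fails at once if a nut is lifted more than 10 mm off the tray floor (height (world z) of any of row_left, row_mid, row_right, nut_left, nut_right above 0.014 m).
It fails at once if a nut is tipped by more than 20 degrees (angle between any of row_left, row_mid, row_right, nut_left, nut_right's own z axis and vertical above 0.35 rad).
It fails at once if the spray can, wrench, flange or grey bin is moved more than 30 mm (distance of any of spray_can, wrench, flange, bin from where it was at the start of the episode above 0.03 m).
It also fails if it takes over 72 s, if anything falls off the work surface, if the arm or the gripper's body presses on something with over 40 N, if the wrist force passes 120 N, or if a joint passes its speed limit or range.

### The arm

A 6-joint arm with a two-finger parallel gripper is mounted at the origin on the work surface. World frame = base frame: x ahead of the robot, y to its left, z up, the work surface at z = 0. Lengths are in m, angles in rad, forces in N, time in s.
With the tool pointing down it reaches from about 0.3 to 0.825 m from the base axis. Payload 5.4 kg.
Tool frame: the origin (TCP) lies at the very end of the fingers, on their centre line; the grasp point (between the pads) lies 19 mm behind it; z points along the fingers, x is the direction in which the jaws open and shut, and the axes are right-handed (so a half turn about z gives the same grasp; the last joint's range is limited). The gripper opens to 92 mm and grips with 3 to 60 N. Pads are 20 mm wide; open, the fingers measure 128 mm over their backs; the gripper's body (75 mm by 189 mm) begins 69 mm behind the grasp point.
Start: joints at [-1.379, 0.158, 1.597, -0, 1.386, -0.21], TCP at [0.225, -0.529, 0.187] pointing down, gripper open.
Joint ranges: [-2.91, 2.91], [-0.94, 2.29], [0.18, 2.7], [-1.29, 4.43], [0.17, 2.64], [-3, 3]. Speed limits (rad/s): [2.57, 2.57, 3.14, 3.14, 3.14, 3.14].

### API

Orientations are given as a rotation vector (axis times angle).
In Python, from workcell import bot gives the robot as it stands. Calls block until the motion is done:
- bot.goto(position, orientation): joint-space move of the TCP to a pose.
- bot.line_to(position, rot=None, max_speed=0.15): straight line of the TCP; rot=None keeps the orientation; max_speed is the mean speed in m/s.
- bot.set_joints(angles): joint-space move.
- bot.set_gripper(opening, newtons=None): opening from 0.0 (shut) to 1.0 (fully open); newtons is the grip in N (None keeps the last); returns when the fingers have stopped.
- bot.hold(seconds).
- bot.inverse_kinematics(position, orientation): joint angles nearest the present ones, or None.
- bot.read_camera(name): name is "scene" or "top" or "wrist"; returns a dict with "pixels" (400x640x3 uint8, blue, green, red), "fx", "fy", "cx", "cy" (pixels), "R" (3x3) and "t" (3): a world point X has camera coordinates R X + t. Camera axes: x right, y down, z forward; pixel columns grow to the right and rows downward; lengths in m; the calibration is good to about 2 mm. A picture is of the moment at which its call begins. There is no depth.
A pose or a line that the arm cannot do raises bot.MotionError and nothing moves.
- bot.job_done(): hands the job in, once; it reports no verdict.
Readings, each from a call of its own:
- bot.current_clock(): time.
- bot.current_joints(): joint angles.
- bot.current_joint_vel(): joint speeds.
- bot.current_effort(): joint torques, N m.
- bot.current_ee_pos(): TCP position.
- bot.current_tool_rot(): TCP orientation.
- bot.current_contact_force(): force on the tool from outside, world axes, zero at the start.
- bot.current_ft_torque(): the same for the moment, N m.
- bot.current_opening(): opening from 0.0 (shut) to 1.0 (fully open).
Only numpy, scipy, OpenCV 4.12 (cv2) and the standard library are available. Lean on these libraries where they do the work, as an engineer would, in place of code of your own. Each camera call takes 0.05 s, during which the arm holds its last target.

## Working session

There is one attempt and no reset: what is moved stays moved. The work goes in short steps, each a Python script; the robot and the scene stay as the last script left them, time stands still between calls to the robot, and variables do not carry over. Pictures are saved under pics/ and viewed, and the job is handed in when it is done.

```bash
ls; mkdir -p pics
python3 - <<'E'
from workcell import bot
import cv2,numpy as np
for n in ["scene","top","wrist"]:
    c=bot.read_camera(n); cv2.imwrite(f"pics/{n}0.png",c["pixels"])
    R=np.array(c["R"]);print(n,c["fx"],c["fy"],c["cx"],c["cy"],np.round(R,4).tolist(),np.round(c["t"],4),"pos",np.round(-R.T@c["t"],3))
print(bot.current_clock(),bot.current_tool_rot(),bot.current_contact_force())
E
```

```text
pics
scene 415.51909378169785 415.51909378169785 317.7834835120919 200.67162419137276 [[0.602, 0.7983, 0.0178], [0.5943, -0.4331, -0.6776], [-0.5332, 0.4185, -0.7352]] [-0.3861 -0.3464  1.4846] pos [ 1.23  -0.463  0.864]
top 377.9338299796707 377.9338299796707 319.8293329549117 201.90547773306136 [[0.0201, -0.9998, -0.0054], [-0.9845, -0.0188, -0.1742], [0.1741, 0.0088, -0.9847]] [-0.0171  0.6504  1.0767] pos [ 0.453 -0.014  1.173]
wrist 307.65078399405587 307.65078399405587 323.66948134004764 193.07765425871253 [[0.3908, -0.9205, -0.0013], [-0.8946, -0.3801, 0.235], [-0.2168, -0.0907, -0.972]] [-0.5736 -0.0267  0.3897] pos [ 0.285 -0.503  0.384]
0.15 [-2.61924529e+00  1.73285800e+00  1.55445641e-03] [ 0.90748464  0.418142   -0.27553988]
```

View pics/top0.png

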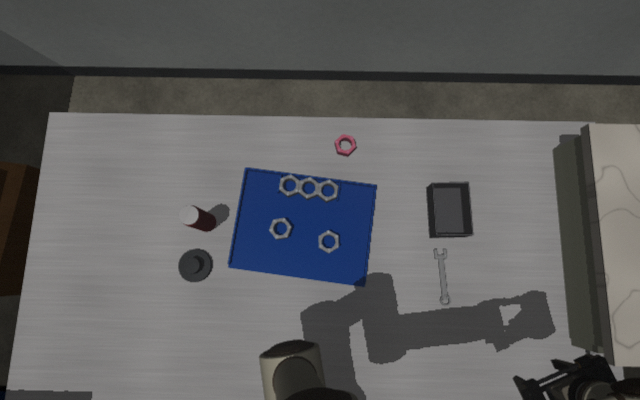

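View pics/scene0.png

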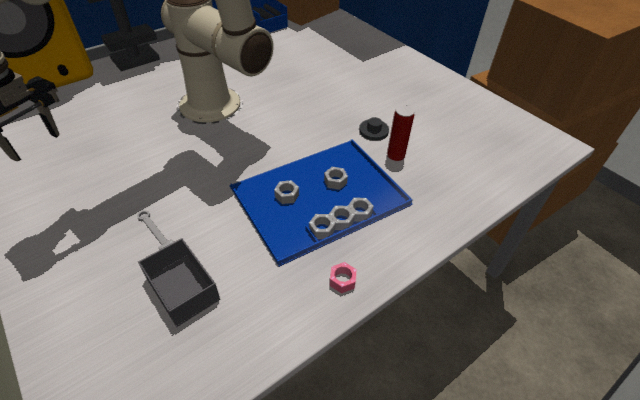

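The pink nut at about (345,145) in the top view, on the bench behind the tray, is the look-alike. The row nuts are the grey ones at (290,185), (309,187) and (328,190). The loose ones are at (281,228) and (329,241). I'll enlarge this to confirm.

Run:
```python
import cv2
a=cv2.imread("pics/top0.png")[125:295,170:390]
cv2.imwrite("pics/topcrop.png",cv2.resize(a,None,fx=3.5,fy=3.5,interpolation=cv2.INTER_CUBIC))
```

```text
(no output)
```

View pics/topcrop.png

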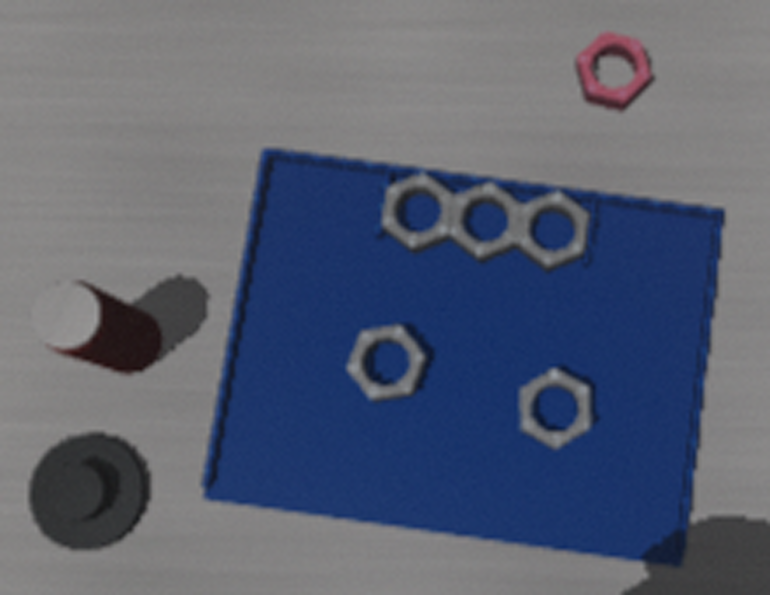

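View pics/wrist0.png

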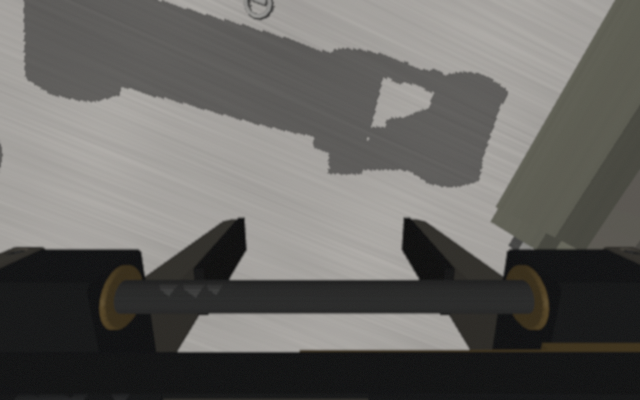

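```bash
cat > h.py <<'E'
from workcell import bot
import cv2,numpy as np
from scipy.spatial.transform import Rotation as Ro
def unproj(c,uv,z):
    R=np.array(c["R"]);t=np.array(c["t"]);o=-R.T@t
    d=R.T@np.array([(uv[0]-c["cx"])/c["fx"],(uv[1]-c["cy"])/c["fy"],1.])
    return (o+d*(z-o[2])/d[2])
def proj(c,X):
    p=np.array(c["R"])@np.asarray(X).T+np.array(c["t"])[:,None]
    return np.stack([c["fx"]*p[0]/p[2]+c["cx"],c["fy"]*p[1]/p[2]+c["cy"]],1)
def rot(a): # tool x axis at world yaw a, pointing down
    return (Ro.from_euler('z',a)*Ro.from_rotvec([np.pi,0,0])).as_rotvec()
def snap(n,f):
    c=bot.read_camera(n); cv2.imwrite(f"pics/{f}.png",c["pixels"]); return c
E
python3 - <<'E'
from h import *
c=bot.read_camera("top")
P=[unproj(c,p,z) for p,z in [((245.1,167.9),.018),((376.9,185),.018),((228.6,267.3),.0),((365.4,286.7),.0)]]
print(np.round(P,3), np.linalg.norm(P[0]-P[1]),np.linalg.norm(P[0]-P[2]))
for p in [(281,228),(329,241)]: print(unproj(c,p,.034))
d=P[0]-P[1];d2=P[2]-P[3];print(np.degrees(np.arctan2(d[1],d[0]))-90,np.degrees(np.arctan2(d2[1],d2[0]))-90,np.mean(P,0))
w=bot.read_camera("wrist");R=np.array(w["R"]);T=Ro.from_rotvec(bot.current_tool_rot()).as_matrix()
print((T.T@(-R.T@w["t"]-bot.current_ee_pos())),(R@T).round(3),T.round(3))
E
```

```text
[[ 0.762  0.234  0.018]
 [ 0.715 -0.181  0.018]
 [ 0.452  0.271  0.   ]
 [ 0.402 -0.147  0.   ]] 0.41823959801256466 0.31286415358609626
[0.57221607 0.1117261  0.034     ]
[ 0.53583948 -0.0341265   0.034     ]
-6.515850571031734 -6.750567215259778 [0.58271275 0.04427048 0.009     ]
[-0.00061271 -0.06546728 -0.19784644] [[ 1.     0.    -0.   ]
 [-0.     0.972 -0.235]
 [ 0.     0.235  0.972]] [[ 0.391 -0.92  -0.   ]
 [-0.92  -0.391  0.001]
 [-0.001 -0.    -1.   ]]
```

```bash
cat >> h.py <<'E'
TR=np.array([0.583,0.044]); TY=np.radians(-6.65)
def tw(p,z=0):
    c,s=np.cos(TY),np.sin(TY); return np.array([TR[0]+c*p[0]-s*p[1],TR[1]+s*p[0]+c*p[1],z])
def wt(P):
    c,s=np.cos(TY),np.sin(TY); d=np.array(P[:2])-TR; return np.array([c*d[0]+s*d[1],-s*d[0]+c*d[1]])
E
python3 - <<'E'
from h import *
p=tw((-.065,.0),.25)
for a in (-np.pi/2,np.pi/2): print(bot.inverse_kinematics(p,rot(a+TY)))
bot.goto(p,rot(TY-np.pi/2)); bot.hold(.3)
snap("wrist","w1"); print(bot.current_clock())
E
```

```text
[-1.33155305e-01 -1.92882695e-02  1.66055107e+00 -4.44089210e-16
  1.50032985e+00  1.55370542e+00]
[-1.33155305e-01 -1.92882695e-02  1.66055107e+00 -4.44089210e-16
  1.50032985e+00 -1.58788724e+00]
2.925
```

View pics/w1.png

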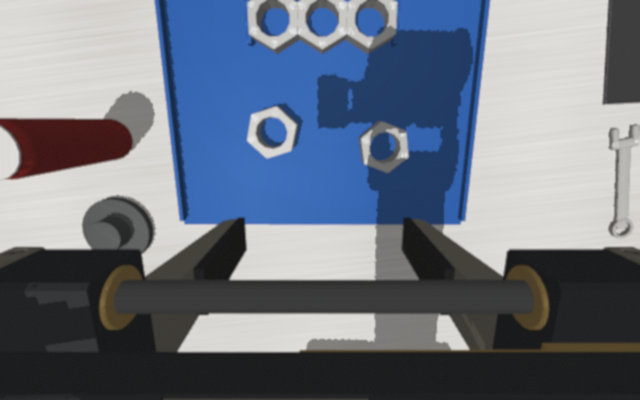

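The wrist view shows the row nuts at (275,18), (322,18) and (370,18), and the loose nuts at (273,131) and (384,147). I'll enlarge it to read off the corners.

Run:
```python
import cv2
a=cv2.imread("pics/w1.png")
cv2.imwrite("pics/w1a.png",cv2.resize(a[0:60,235:410],None,fx=4.5,fy=4.5,interpolation=cv2.INTER_CUBIC))
cv2.imwrite("pics/w1b.png",cv2.resize(a[95:180,235:420],None,fx=4,fy=4,interpolation=cv2.INTER_CUBIC))
```

```text
(no output)
```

View pics/w1a.png

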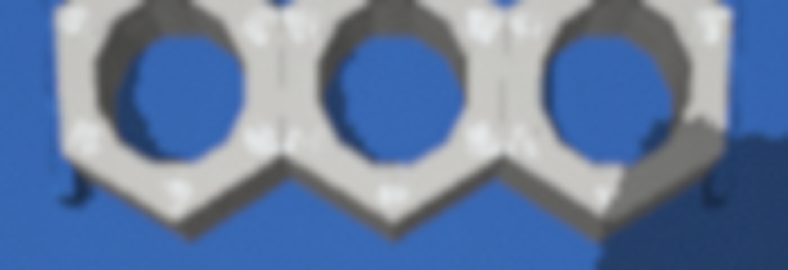

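View pics/w1b.png

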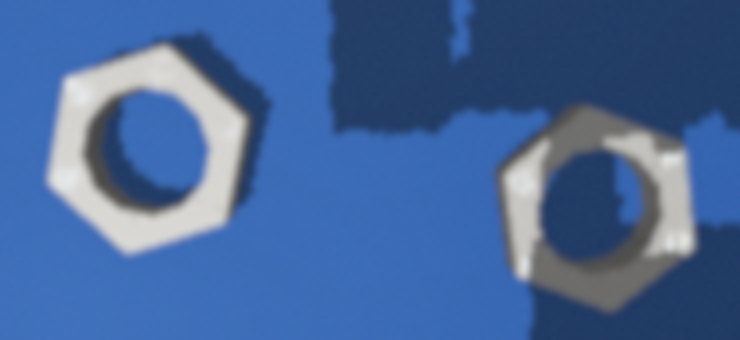

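```bash
cat >> h.py <<'E'
from scipy.optimize import least_squares
def hexfit(c,uv,z=.034,sig=None):
    W=np.array([unproj(c,p,z)[:2] for p in uv]); m=W.mean(0); 
    a0=np.angle(np.mean(np.exp(6j*np.arctan2(*(W-m).T[::-1]))))/6
    idx=np.round((np.arctan2(*(W-m).T[::-1])-a0)/(np.pi/3))
    f=lambda q:(W-q[:2]-.03464*np.stack([np.cos(q[2]+idx*np.pi/3),np.sin(q[2]+idx*np.pi/3)],1)).ravel()
    r=least_squares(f,[*m,a0]); return r.x,np.abs(r.fun).max()
E
python3 - <<'E'
from h import *
c=bot.read_camera("wrist")
L=np.array([(167,42),(249,119),(228,222),(128,255),(47,182),(66,78)])/4+(234.6,94.6)
Rr=np.array([(582,103),(684,150),(693,252),(611,312),(517,275),(498,172)])/4+(234.6,94.6)
for n,u in (("L",L),("R",Rr)):
    q,e=hexfit(c,u);print(n,q.round(4),"tray",wt(q).round(4),"yaw rel tray deg mod60",np.degrees(q[2]-TY)%60,"res",e)
V=np.array([(63,152),(178,222),(283,155),(392,222),(500,155),(603,225),(725,155)])/4.5+(234.6,-.4)
W=np.array([unproj(c,p,.034) for p in V]);print(W.round(4)); print(np.array([wt(w) for w in W]).round(4))
# fit tray
M=np.array([(97.7,90),(80.4,60),(97.7,30),(80.4,0),(97.7,-30),(80.4,-60),(97.7,-90)])/1000
f=lambda q:(W[:,:2]-q[:2]-M@np.array([[np.cos(q[2]),np.sin(q[2])],[-np.sin(q[2]),np.cos(q[2])]])).ravel()
r=least_squares(f,[*TR,TY]);print(r.x,np.degrees(r.x[2]),(r.fun.reshape(-1,2)*1000).round(1))
# tray front corners floor z4 (approx), px
for p in [(184,223),(463,223)]: print(wt(unproj(c,p,.0)))
E
```

```text
L [ 0.5739  0.1144 -0.3382] tray [-0.0172  0.0688] yaw rel tray deg mod60 47.272592163483495 res 0.0007536045263548327
R [ 0.5366 -0.0318  0.0365] tray [-0.0373 -0.0807] yaw rel tray deg mod60 8.740463249626186 res 0.0015184619013698664
[[ 0.6952  0.1237  0.034 ]
 [ 0.6741  0.0952  0.034 ]
 [ 0.6875  0.0641  0.034 ]
 [ 0.6672  0.0365  0.034 ]
 [ 0.6806  0.0051  0.034 ]
 [ 0.6597 -0.0214  0.034 ]
 [ 0.6734 -0.056   0.034 ]]
[[ 0.1022  0.0921]
 [ 0.0845  0.0614]
 [ 0.1015  0.032 ]
 [ 0.0845  0.0023]
 [ 0.1014 -0.0273]
 [ 0.0837 -0.0561]
 [ 0.1014 -0.0889]]
[ 0.5871845   0.04624181 -0.12156591] -6.965213848179487 [[ 0.1 -0.1]
 [-0.2 -0.9]
 [-0.3 -0.1]
 [ 0.2 -0. ]
 [ 0.1  0.5]
 [-0.1  1.7]
 [ 0.2 -1.1]]
[-0.15509477  0.2141034 ]
[-0.15556291 -0.21388929]
```

```bash
cat >> h.py <<'E'
TR=np.array([0.5872,0.0462]); TY=np.radians(-6.9)
D=0.024
def tcp(cen,n,z): # nut centre world, outward flat normal world yaw
    return np.array([cen[0]+D*np.cos(n),cen[1]+D*np.sin(n),z])
def a_of(n): # tool yaw equiv to normal n, in (-pi/2-.6,pi/2)
    a=(n+np.pi/2)%np.pi-np.pi/2; return a
ZG=0.0075
def rep(s): print(s,round(bot.current_clock(),2),np.round(bot.current_ee_pos(),4),"F",np.round(bot.current_contact_force(),1),"op",round(bot.current_opening(),3))
E
python3 - <<'E'
from h import *
cen=np.array([.5739,.1144]); n=np.radians(-19.38+150)
bot.set_gripper(30/92,15)
bot.goto(tcp(cen,n,.06),rot(a_of(n))); rep("above"); print(bot.current_joints().round(2))
c=snap("wrist","w2"); print(proj(c,[[*cen,.034]]))
E
```

```text
above 4.83 [0.5593 0.1324 0.0612] F [ 0.8 -1.  -0. ] op 0.327
[ 0.02  0.28  1.71 -0.    1.14  0.89]
[[354.68386623 207.96444985]]
```

View pics/w2.png

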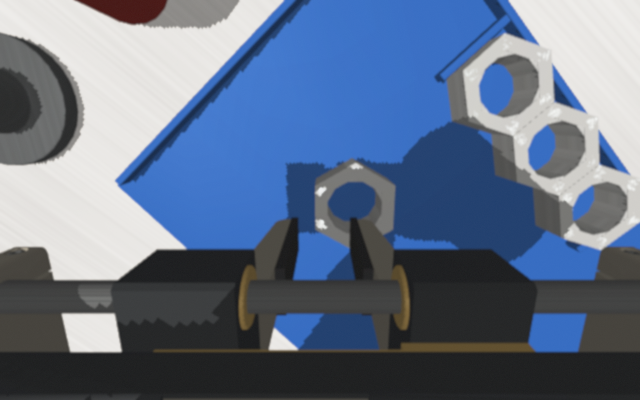

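The nut is square to the fingers. Its centre is at about (355,205), against a predicted (355,208), so I'll descend.

Run:
```python
from h import *
cen=np.array([.5739,.1144]); n=np.radians(-19.38+150)
bot.line_to(tcp(cen,n,.030),max_speed=.08); rep("mid")
f=bot.current_contact_force()
if abs(f[2])<4:
    bot.line_to(tcp(cen,n,ZG),max_speed=.05); rep("down")
    bot.set_gripper(0,15); rep("grip")
snap("wrist","w3")
```

```text
mid 5.41 [0.5578 0.1325 0.0294] F [-0.1 -0.1  0.4] op 0.325
down 6.01 [0.5582 0.1326 0.0073] F [ 0.4  0.1 -0.4] op 0.329
grip 6.58 [0.5583 0.1326 0.0076] F [ 0.2 -0.2 -0.6] op 0.004
```

View pics/w3.png

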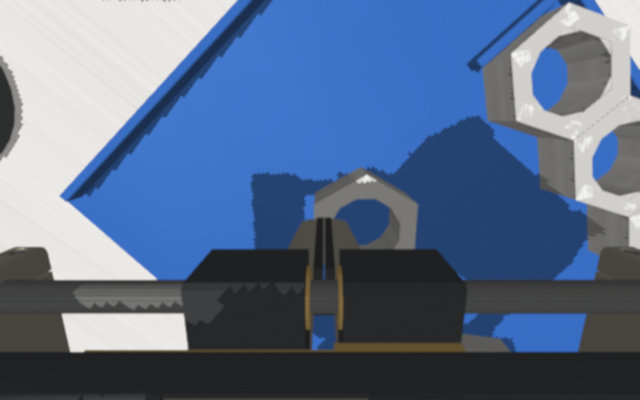

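Run:
```python
from h import *
a=cv2.imread("pics/w3.png")[150:350,250:450]
cv2.imwrite("pics/w3a.png",cv2.resize(a,None,fx=3,fy=3,interpolation=cv2.INTER_CUBIC))
c=snap("scene","s3"); 
e=bot.current_ee_pos(); u=proj(c,[e])[0]; print(u)
x,y=int(u[0]),int(u[1]); b=c["pixels"][y-70:y+50,x-80:x+80]
cv2.imwrite("pics/s3a.png",cv2.resize(b,None,fx=4.5,fy=4.5,interpolation=cv2.INTER_CUBIC))
```

```text
[336.57799136 174.75538923]
```

View pics/w3a.png

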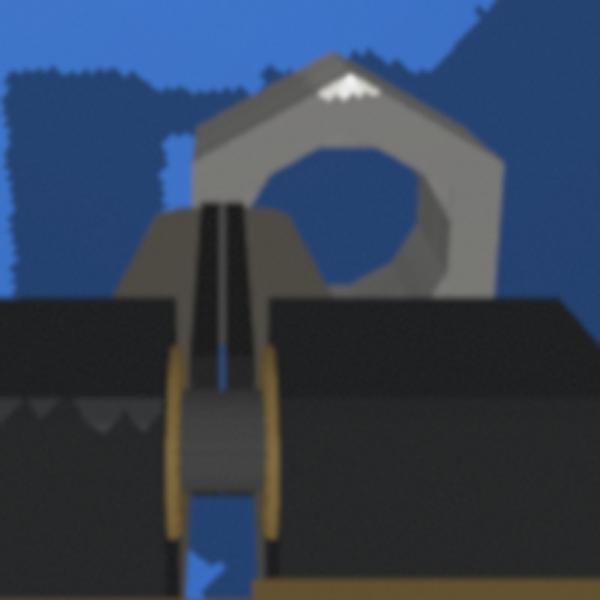

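View pics/s3a.png

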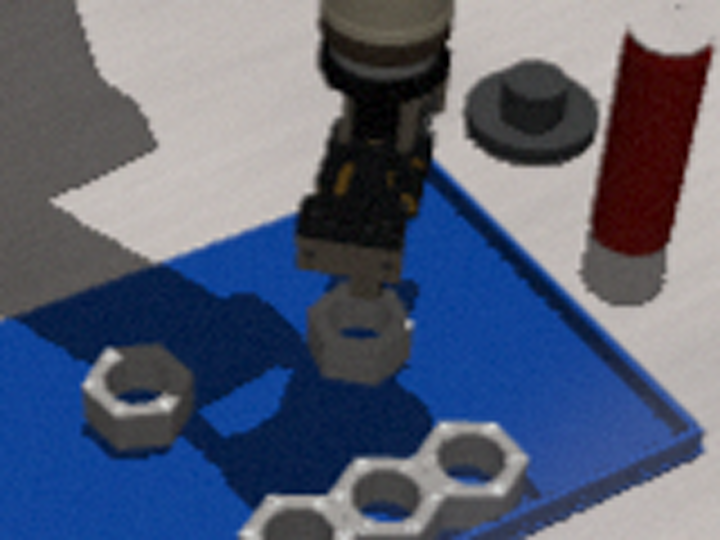

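Run:
```python
from h import *
cen=np.array([.5739,.1144]); n=np.radians(-19.38+150)
c=bot.read_camera("wrist"); print(proj(c,[[*cen,.034]]))
rep("0")
u=np.array([np.cos(n),np.sin(n),0])
p=tcp(cen,n,ZG)
bot.line_to(p-u*.008,max_speed=.03); rep("1"); bot.hold(.2); rep("1b")
snap("wrist","w4"); c=bot.read_camera("wrist"); print(proj(c,[[*cen,.034]]))
```

```text
[[365.11104557 232.60322286]]
0 6.73 [0.5583 0.1326 0.0075] F [-1.2  0.1  0.9] op 0.004
1 7.15 [0.5636 0.1263 0.0075] F [ 0.  -0.2  0.3] op 0.003
1b 7.35 [0.5634 0.1266 0.0075] F [-0.2 -1.1 -0.9] op 0.003
[[351.78203587 232.60448911]]
```

View pics/w4.png

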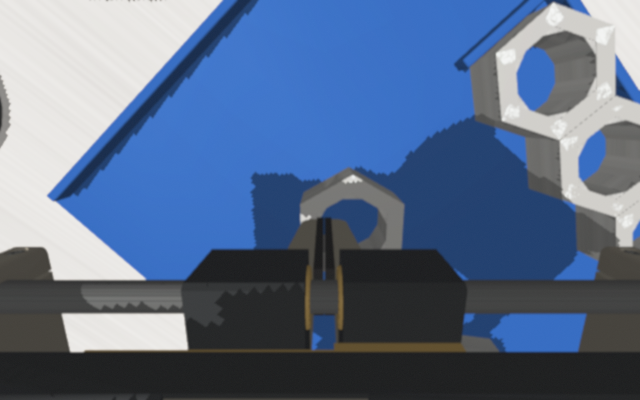

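Run:
```python
from h import *
c=snap("scene","s4"); 
e=bot.current_ee_pos(); u=proj(c,[e, e+[0,0,.027], e+[0,0,.06]]); print(u)
x,y=u[0].astype(int); b=cv2.resize(c["pixels"][y-45:y+20,x-40:x+40],None,fx=9,fy=9,interpolation=cv2.INTER_CUBIC)
b=cv2.convertScaleAbs(b,alpha=1.8,beta=10)
for q in u: cv2.circle(b,(int((q[0]-x+40)*9+4),int((q[1]-y+45)*9+4)),4,(0,0,255),-1)
# original estimate hex outline
th=np.radians(-19.38+60*np.arange(6))
for z in (.004,.034):
    H=np.stack([.5739+.03464*np.cos(th),.1144+.03464*np.sin(th),0*th+z],1); h=(proj(c,H)-[x-40,y-45])*9+4
    cv2.polylines(b,[h.astype(int)],True,(0,255,255),1)
cv2.imwrite("pics/s4a.png",b)
```

```text
[[336.08268743 176.56217568]
 [336.54723672 169.89345912]
 [337.13610932 161.4400517 ]]
```

View pics/s4a.png

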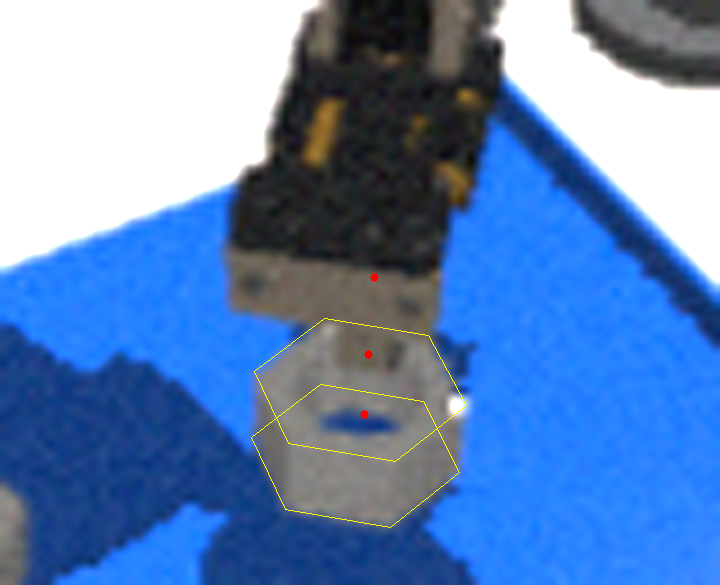

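Neither the nut nor the wrist force reacted, and both views put the real finger ends about 25–30 mm above the reported TCP. So the fingers were above the nut. I'll measure this by descending in small steps and watching the force.

Run:
```python
from h import *
cen=np.array([.5739,.1144]); n=np.radians(-19.38+150)
bot.set_gripper(30/92,15)
bot.line_to(tcp(cen,n,ZG),max_speed=.06); rep("0")
z=ZG
while z>-.030:
    z-=.002
    try: bot.line_to(tcp(cen,n,z),max_speed=.05)
    except bot.MotionError as e: print("ME",z,e);break
    f=np.array([bot.current_contact_force() for _ in range(3)]).mean(0)
    if abs(f[2])>4: rep("contact"); break
rep("end"); snap("wrist","w5")
```

```text
0 8.38 [0.5578 0.133  0.0074] F [ 0.4  0.3 -0.3] op 0.327
contact 12.38 [ 0.5585  0.1327 -0.023 ] F [-4.8 -0.9 10.6] op 0.325
end 12.38 [ 0.5585  0.1327 -0.023 ] F [-4.8 -0.9 10.6] op 0.325
```

View pics/w5.png

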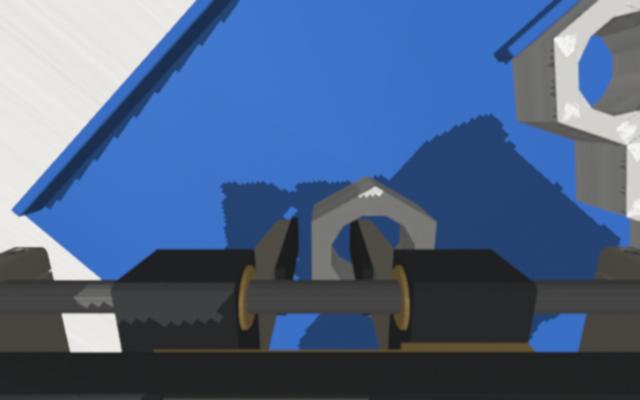

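The finger ends touched the floor at a reported TCP z of about -0.023, so the reading is offset by roughly 27 mm. The fingers now straddle the wall. I'll raise 3 mm and grip.

```bash
sed -i 's/^ZG=.*/ZG=-0.019/' h.py
python3 - <<'E'
from h import *
cen=np.array([.5739,.1144]); n=np.radians(-19.38+150)
bot.line_to(tcp(cen,n,ZG),max_speed=.05); rep("up")
bot.set_gripper(0,15); rep("grip")
snap("wrist","w6")
E
```

```text
up 12.69 [ 0.5588  0.1326 -0.0186] F [ 0.4 -0.4 -0.3] op 0.326
grip 13.12 [ 0.5579  0.1328 -0.0193] F [-1.4  0.9 -1.2] op 0.104
```

View pics/w6.png

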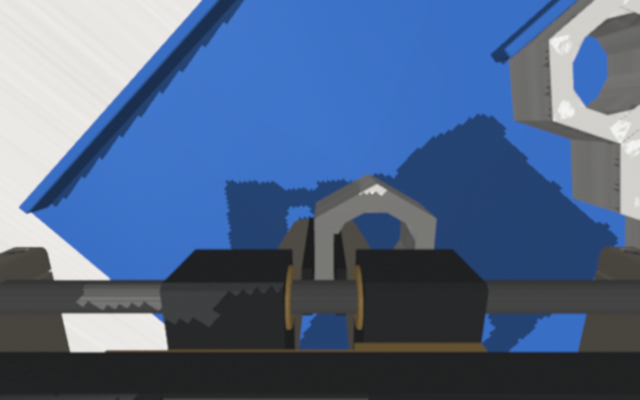

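Gripped: opening 0.104 is about 9.6 mm, which matches the wall. Next I'll slide it to just in front of the left notch.

```bash
sed -i 's/^D=.*/D=0.0252/' h.py
python3 - <<'E'
from h import *
n=np.radians(150)+TY
bot.line_to(tcp(tw((.048,.030)),n,ZG),rot=rot(a_of(n)),max_speed=.06); rep("pre"); bot.hold(.2)
print(np.degrees(a_of(n)),Ro.from_rotvec(bot.current_tool_rot()).as_matrix()[:,0])
c=snap("wrist","w7"); snap("top","t7")
E
python3 - <<'E'
import cv2
a=cv2.imread("pics/t7.png")[150:270,220:390]
cv2.imwrite("pics/t7a.png",cv2.resize(a,None,fx=4.5,fy=4.5,interpolation=cv2.INTER_CUBIC))
E
```

```text
pre 14.6 [ 0.618   0.0856 -0.0191] F [-0.1  0.1 -3.3] op 0.102
-36.89999999999999 [ 7.99841767e-01 -6.00210911e-01 -1.03541383e-04]
```

View pics/w7.png

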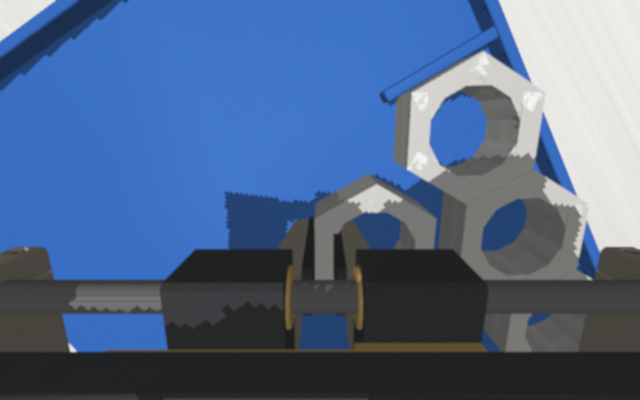

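View pics/t7a.png

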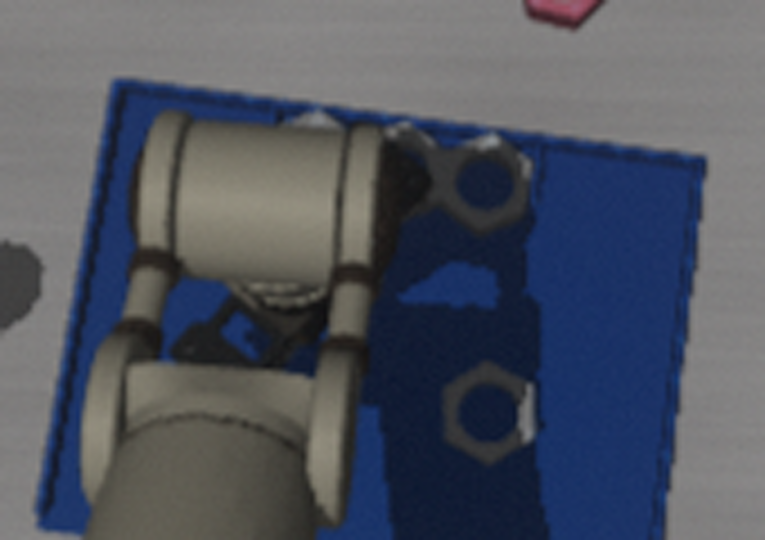

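The nut sits square in front of the notch with a small gap. I'll push along tray +x in small steps, watching the force.

```bash
cat >> h.py <<'E'
def fmean(k=5):
    return np.array([bot.current_contact_force() for _ in range(k)]).mean(0)
def push(n,y,x0,x1,lim,step=.0015):
    ex=np.array([np.cos(TY),np.sin(TY),0]);ey=np.array([-ex[1],ex[0],0])
    x=x0
    while x<x1:
        x+=step; bot.line_to(tcp(tw((x,y)),n,ZG),max_speed=.03)
        f=fmean(); print(round(x,4),"f tray",round(f@ex,1),round(f@ey,1),round(f[2],1))
        if f@ex<-lim: break
    return x
E
python3 - <<'E'
from h import *
n=np.radians(150)+TY
push(n,.030,.048,.068,8); rep("pushed"); snap("wrist","w8")
E
```

```text
0.0495 f tray -0.8 0.7 -3.4
0.051 f tray 0.3 0.6 -3.9
0.0525 f tray 0.3 0.0 -2.8
0.054 f tray -0.6 0.3 -3.1
0.0555 f tray 0.1 0.5 -4.1
0.057 f tray 0.6 -0.0 -4.2
0.0585 f tray 1.1 0.2 -2.8
0.06 f tray 0.5 -0.3 -3.4
0.0615 f tray -0.1 0.6 -3.3
0.063 f tray -0.3 -0.9 -3.0
0.0645 f tray -5.0 -0.0 -0.2
0.066 f tray -9.9 -1.2 4.1
pushed 17.9 [ 0.6339  0.0834 -0.0193] F [-10.    0.    4.1] op 0.102
```

View pics/w8.png

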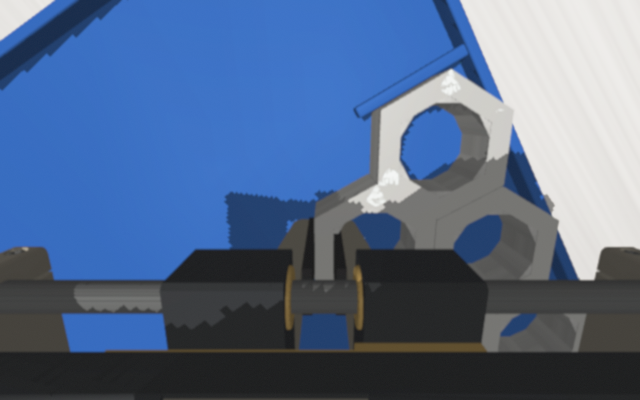

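It's flush, with contact force rising from x≈63.5 mm. I'll release, lift clear, and move over the right nut.

Run:
```python
from h import *
n=np.radians(150)+TY
bot.set_gripper(28/92,15); rep("open")
p=bot.current_ee_pos()
bot.line_to([p[0],p[1],.06],max_speed=.12)
cen=np.array([.5366,-.0318]); n=np.radians(2.1+210)
bot.goto(tcp(cen,n,.06),rot(a_of(n))); rep("above"); print(bot.current_joints().round(2))
c=snap("wrist","w9"); print(proj(c,[[*cen,.034]]))
b=c["pixels"].copy()
th=np.radians(2.1+60*np.arange(6))
H=np.stack([cen[0]+.03464*np.cos(th),cen[1]+.03464*np.sin(th),0*th+.034],1)
cv2.polylines(b,[proj(c,H).round().astype(int)],True,(0,255,255),1); cv2.imwrite("pics/w9a.png",b)
```

```text
open 18.42 [ 0.6368  0.0831 -0.0187] F [-0.3  0.5  0.1] op 0.304
above 20.54 [ 0.5153 -0.045   0.0598] F [-0.6 -0.3 -0.4] op 0.306
[-0.32  0.15  1.87  0.    1.12 -0.88]
[[356.91528787 208.60544023]]
```

View pics/w9a.png

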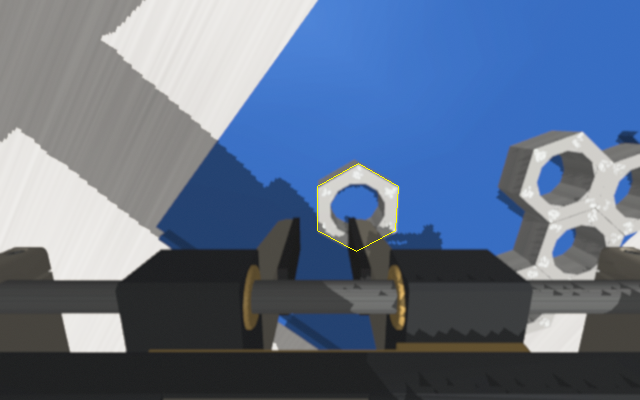

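The overlay fits the right nut exactly (centre (357,208)). I'll descend, grip and slide it to just in front of the right notch.

```bash
sed -i 's/^ZG=.*/ZG=-0.0195/' h.py
python3 - <<'E'
from h import *
cen=np.array([.5366,-.0318]); n=np.radians(2.1+210)
for z in (.02,.005,-.008,ZG):
    bot.line_to(tcp(cen,n,z),max_speed=.08); f=fmean()
    if abs(f[2])>5: rep("contact!"); raise SystemExit
rep("down"); bot.set_gripper(0,15); rep("grip")
n=np.radians(210)+TY
bot.line_to(tcp(tw((.0,-.045)),n,ZG),rot=rot(a_of(n)),max_speed=.06); rep("a")
bot.line_to(tcp(tw((.046,-.0315)),n,ZG),max_speed=.06); rep("pre"); bot.hold(.2)
snap("wrist","w10")
E
```

```text
down 22.18 [ 0.5147 -0.045  -0.02  ] F [ 0.4  0.1 -0.9] op 0.302
grip 22.58 [ 0.5155 -0.0452 -0.0192] F [ 0.5 -0.4  1.5] op 0.102
a 23.68 [ 0.5581 -0.0091 -0.0192] F [-4.7 -2.6  6.2] op 0.1
pre 24.63 [ 0.6046 -0.0007 -0.0192] F [-6.6 -1.2  7.2] op 0.101
```

View pics/w10.png

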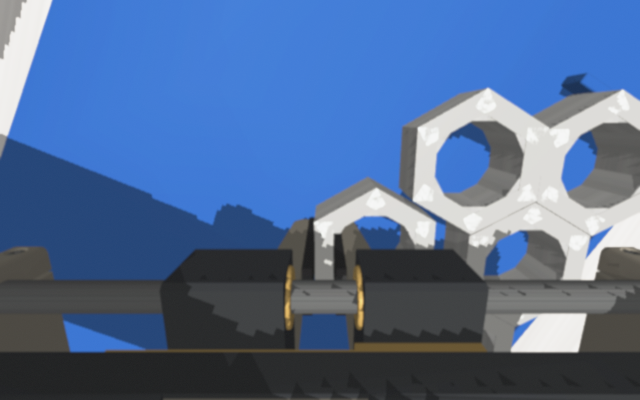

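The sliding baseline is about -6.6 N, because this nut is pressed down slightly. I'll push until the force rises clearly above that.

Run:
```python
from h import *
n=np.radians(210)+TY
push(n,-.031,.046,.068,14); rep("pushed"); snap("wrist","w11")
```

```text
0.0475 f tray -8.4 -2.3 8.4
0.049 f tray -8.8 -3.0 9.6
0.0505 f tray -8.7 -1.2 10.4
0.052 f tray -9.2 -0.8 10.6
0.0535 f tray -8.7 -0.8 9.6
0.055 f tray -9.2 -0.5 11.1
0.0565 f tray -9.4 -0.7 10.2
0.058 f tray -9.1 -0.7 9.7
0.0595 f tray -9.4 0.3 9.0
0.061 f tray -9.7 -0.2 9.2
0.0625 f tray -8.5 -0.7 9.6
0.064 f tray -8.3 1.0 9.8
0.0655 f tray -9.7 -0.5 10.6
0.067 f tray -15.6 -0.6 15.6
pushed 28.38 [ 0.6227 -0.0017 -0.0193] F [-15.5   1.2  15.6] op 0.103
```

View pics/w11.png

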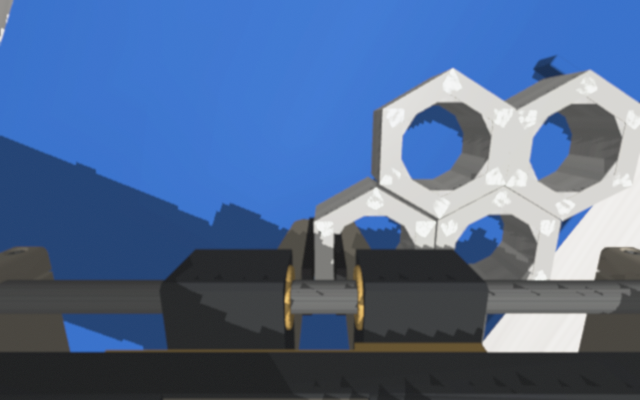

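It's nearly home, with a thin dark line at (380–437, 190–218). I'll release and inspect from above.

Run:
```python
from h import *
bot.set_gripper(28/92,15); rep("open")
p=bot.current_ee_pos(); bot.line_to([p[0],p[1],.04],max_speed=.12)
bot.goto(tw((-.03,0),.16),rot(TY-np.pi/2)); bot.hold(.2); rep("v")
c=snap("wrist","w12")
b=c["pixels"][0:215,150:490]; cv2.imwrite("pics/w12a.png",cv2.resize(b,None,fx=2.3,fy=2.3,interpolation=cv2.INTER_CUBIC))
```

```text
open 28.89 [ 0.627  -0.0025 -0.0196] F [ 0.4  0.7 -0.7] op 0.303
v 31.62 [0.5574 0.0498 0.1598] F [-1.4  0.6  0.4] op 0.306
```

View pics/w12a.png

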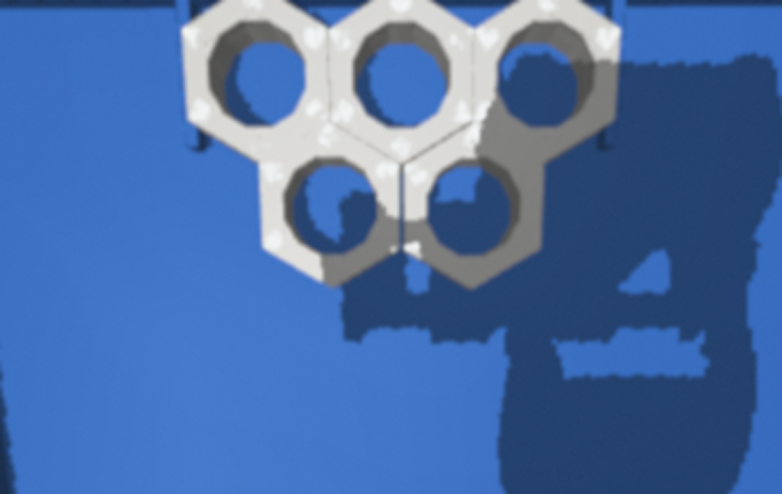

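All five are packed with hairline seams only. I'll do one numeric check, look at the bystanders, and hand in.

```bash
python3 - <<'E'
from h import *
c=bot.read_camera("wrist")
s=lambda L:np.array(L)/2.3+(149.7,-.3)
Ls={"nl":[(258,162),(330,124),(401,163),(402,248),(330,287),(263,247)],"nr":[(403,163),(473,122),(545,161),(542,249),(472,290),(403,248)],
"rl":[(188,120),(258,161),(330,123),(329,29),(182,27)],"rm":[(330,123),(401,162),(474,121),(473,28),(329,29)],"rr":[(474,121),(545,161),(615,119),(620,28),(473,28)]}
Q={}
for k,v in Ls.items():
    u=s(v); W=np.array([unproj(c,p,.034)[:2] for p in u]); T=np.array([wt(w) for w in W])
    m0={"nl":(63,30),"nr":(63,-30),"rl":(115,60),"rm":(115,0),"rr":(115,-60)}[k]
    th=np.arange(6)*np.pi/3
    idx=[int(np.argmin(np.linalg.norm(np.array(m0)/1000+.03464*np.stack([np.cos(th),np.sin(th)],1)-t,axis=1))) for t in T]
    f=lambda q:(T-q[:2]-.03464*np.stack([np.cos(th[idx]+q[2]),np.sin(th[idx]+q[2])],1)).ravel()
    Q[k]=least_squares(f,[*(np.array(m0)/1000),0]).x; print(k,(Q[k][:2]*1000).round(1),"deg",np.degrees(Q[k][2]).round(1))
for a,b in ("nl rl","nl rm","nr rm","nr rr","nl nr","rl rm","rm rr"): pass
E
python3 - <<'E'
from h import *
snap("top","t13")
E
```

```text
nl [63.6 30.4] deg -0.5
nr [ 63.5 -31.5] deg 0.5
rl [115.9  60. ] deg -1.0
rm [115.6  -0.3] deg 0.4
rr [116.1 -60.8] deg 0.9Traceback (most recent call last):
  File "<stdin>", line 14, in <module>
ValueError: too many values to unpack (expected 2)
```

View pics/t13.png

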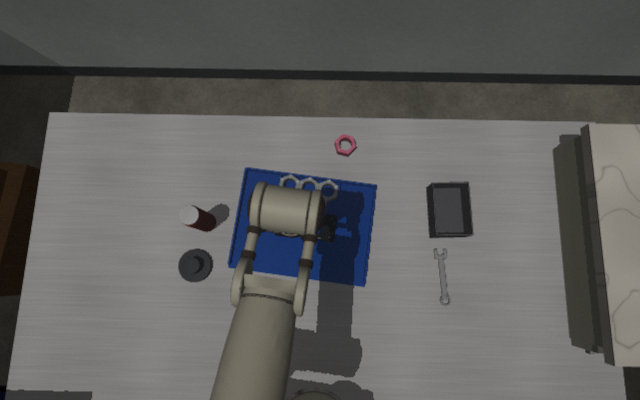

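The bystanders haven't moved. The seam between the two loose nuts measures about 61.9 mm centre to centre. That's inside the 63 mm limit, but there's time to close it, so I'll nudge nut_right's outer flat gently towards +y with shut fingers.

Run:
```python
from h import *
ey=np.array([-np.sin(TY),np.cos(TY),0]); r=rot(TY-np.pi/2)
bot.set_gripper(0,15)
X=.061
bot.goto(tw((X,-.095),.05),r)
bot.line_to(tw((X,-.095),ZG+.001),max_speed=.1); rep("down")
if abs(fmean()[2])<4:
    y=-.095
    while y<-.074:
        y+=.001; bot.line_to(tw((X,y),ZG+.001),max_speed=.04)
        f=fmean(); fy=f@ey
        if fy<-1.5: print(round(y,4),round(fy,1),f.round(1))
        if fy<-7: break
    bot.line_to(tw((X,-.095),ZG+.001),max_speed=.08)
    bot.line_to(tw((X,-.095),.06),max_speed=.12)
    bot.goto(tw((-.03,0),.16),r); bot.hold(.2); rep("v")
    c=snap("wrist","w14")
    b=c["pixels"][0:215,150:490]; cv2.imwrite("pics/w14a.png",cv2.resize(b,None,fx=2.3,fy=2.3,interpolation=cv2.INTER_CUBIC))
```

```text
down 33.88 [ 0.637  -0.0556 -0.0179] F [ 1.1 -0.1  0.3] op 0.006
-0.075 -3.2 [-1.  -3.1  0.1]
-0.074 -4.6 [-1.1 -4.5 -0.7]
v 41.25 [0.5572 0.0488 0.1583] F [ 0.7 -0.1 -0.3] op 0.002
```

View pics/w14a.png

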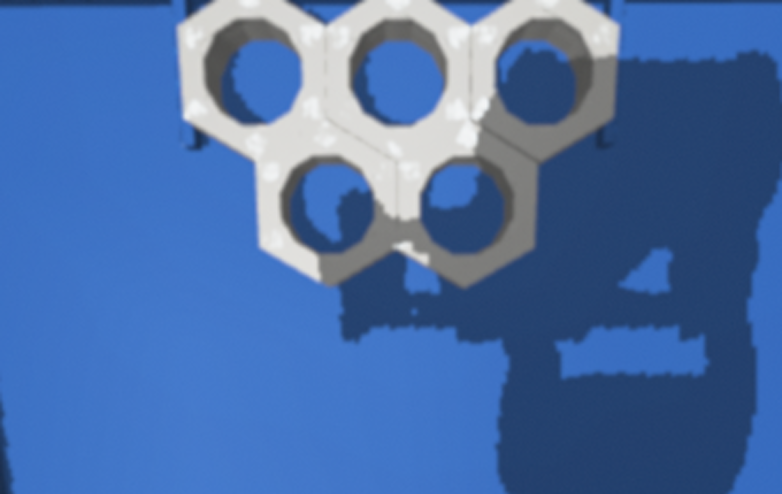

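The seam between the two loose nuts at (398,190) in the crop has closed to a hairline, and the other seams are hairline too. Handing in.

Run:
```python
from workcell import bot
bot.job_done(); print(bot.current_clock())
```

```text
the job is handed in; nothing more can be done
the job is handed in; nothing more can be done
```

Both loose nuts are in the notches, one in each, and the job was handed in at about 41 s. It reports no verdict, so success rests on my own checks below.

**How it was done:** I gripped each nut by its wall, with one finger in the bore, and slid it home, stopping on force. I then closed a seam of about 1.5–2 mm between the two loose nuts by nudging the right one sideways with shut fingers.

**Last checks:**
- **Before the nudge:** all five nuts fitted within about 1° of the pattern, with the row centres at tray x of about 116 mm. The widest spacing was about 61.9 mm, between the two loose nuts.
- **After the nudge:** the picture shows only hairline seams. I did not measure the spacing again.
- **Bystanders:** before the nudge, the top view showed the can, wrench, flange, bin and pink nut where they started.

**What failed or disagreed:**
- **Finger length:** the fingers really end about 27 mm above the reported TCP. The first grasp closed in the air above the left nut, so I found the floor by contact and used that offset.
- **Vertical load:** sliding the left nut showed about -3 N vertical, so the tool may have carried some of its weight. The right nut was pressed down with up to about 16 N.
- **Script error:** the numeric check crashed on its last line, which would have listed the pair distances. I worked out the spacings from the fitted centres instead.

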